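Push the sprouting tray back into its row

TASK

Two empty sprouting trays are being set out in a row along the raised ledge of the counter, but one is out of line. Push it gently along the counter, without gripping or lifting it, until one side lies flat against the ledge and the next side flat against the other tray, so that the two stand square in a row. Leave the other tray where it stands, and do not disturb the bean jar, the mug or the scoop.

Things in the scene. Friction and masses are not known exactly. Their poses are not given: they have to be found in the camera images.
- tray: The tray out of line, to be pushed: loose thin off-white plastic, empty, 110-225 g. 190 x 190 mm outside, 28 high, walls 4 thick, corners cut at 45 deg (flat part of each side 162), floor 2.5 thick, cross of 20 mm high dividers from mid-side to mid-side. Origin: centre of underside, on the counter; x, y square to its sides. Starts turned up to 20 deg from the ledge's axes, 3-10 cm short of it.
- row_tray: The other tray, identical and loose, already against the ledge, axes along the ledge's. Origin: centre of its underside. It stands to the left or right of the tray to be pushed, whose place is right beside it: centres 190 mm apart along the ledge. Being light it slides easily if shoved.
- ledge: Raised ledge along the far side of the counter: fixed, grey stone, 40 mm high, 1500 long, turned up to 3 deg. Origin: foot of its vertical front face, mid-length; x points into the ledge, square to the face (away from the robot), y along the face, z up. A tray flat against it has its centre at x = -95 mm in this frame.
- jar: Bystander: round clear jar of beans with a pale blue lid, 98 mm across, 115 mm high, loose, standing by the ledge on the side away from the other tray. Origin at the centre of its underside.
- mug: Bystander: white mug, 80 mm across, 90 mm high, with a handle, loose, standing on the counter nearer the robot, off to one side. Origin at the centre of its underside.
- scoop: Bystander: steel measuring scoop, 158 mm long, 30 mm high, bowl 60 mm across at its +x end, flat handle 14 mm wide at its -x end, loose, on the counter nearer the robot on the side away from the mug. Origin at the middle of its length, on the counter.
Things that resemble listed ones, but are neither listed nor needed, are in the scene too. What is shaped like the row_tray but orange is not meant. What is shaped like the tray but blue is not meant.

How it is judged:
At the end, for the whole second after the job is handed in: Pushed tray flat on the counter, at rest, square to the ledge within 2.5 degrees, gap to the ledge and to the other tray at most 7 mm each (mid-side). Other tray still against the ledge, square, within 20 mm of its start; jar, mug and scoop within 20 mm of theirs (x of each of tray, row_tray in the frame of ledge above -0.102 m and y of tray in the frame of row_tray between -0.197 and 0.197 m and (angle between the x axis of tray and the x axis of ledge, either way round below 0.045 rad or angle between the x axis of tray and the y axis of ledge, either way round below 0.045 rad) and height (world z) of each of tray, row_tray below 0.004 m and angle between tray's own z axis and vertical below 0.03 rad and linear speed of each of tray, row_tray below 0.005 m/s and angle between the x axis of row_tray and the x axis of ledge, either way round below 0.045 rad and distance of each of row_tray, jar, mug, scoop from where it was at the start of the episode below 0.02 m); the robot touches nothing.
It fails at once if the tray is lifted or tipped instead of pushed (height (world z) of tray above 0.012 m or angle between tray's own z axis and vertical above 0.12 rad).
It fails at once if the tray is rammed (over 60 N on it from the fingers) instead of gently pushed (contact force between the fingers and tray above 60 N).
It fails at once if a wall or divider of the tray is gripped between the fingers (height (world z) of the grasp point below 0.045 m and contact force between the fingers and tray above 5 N and ((x of the grasp point in the frame of tray between -0.099 and -0.087 m and y of the grasp point in the frame of tray between -0.1 and 0.1 m) or (x of the grasp point in the frame of tray between -0.006 and 0.006 m and y of the grasp point in the frame of tray between -0.1 and 0.1 m) or (x of the grasp point in the frame of tray between 0.087 and 0.099 m and y of the grasp point in the frame of tray between -0.1 and 0.1 m) or (y of the grasp point in the frame of tray between -0.099 and -0.087 m and x of the grasp point in the frame of tray between -0.1 and 0.1 m) or (y of the grasp point in the frame of tray between -0.006 and 0.006 m and x of the grasp point in the frame of tray between -0.1 and 0.1 m) or (y of the grasp point in the frame of tray between 0.087 and 0.099 m and x of the grasp point in the frame of tray between -0.1 and 0.1 m))).
It fails at once if the other tray is lifted or shoved out of its place (distance of row_tray from where it was at the start of the episode above 0.025 m or height (world z) of row_tray above 0.012 m).
It fails at once if the jar, the mug or the scoop is disturbed (distance of any of jar, mug, scoop from where it was at the start of the episode above 0.02 m or angle between any of jar, mug's own z axis and vertical above 0.2 rad).
It also fails if it takes over 58 s, if anything falls off the work surface, if the arm or the gripper's body presses on something with over 40 N, if the wrist force passes 120 N, or if a joint passes its speed limit or range.

ROBOT

A 6-joint arm with a two-finger parallel gripper is mounted at the origin on the work surface. World frame = base frame: x ahead of the robot, y to its left, z up, the work surface at z = 0. Lengths are in m, angles in rad, forces in N, time in s.
With the tool pointing down it reaches from about 0.325 to 0.775 m from the base axis. Payload 5.5 kg.
Tool frame: the origin (TCP) lies between the finger pads; the fingertips stand 8 mm ahead of it and the grasp point (between the pads) lies 11 mm behind it (tcp_to_tips is the distance from the TCP to the fingertips, in m); z points along the fingers, y is the direction in which the jaws open and shut (so a half turn about z gives the same grasp; the last joint's range is limited). The gripper opens to 88 mm and grips with 3 to 60 N. Pads are 20 mm wide; open, the fingers measure 115 mm over their backs; the gripper's body (75 mm by 178 mm) begins 61 mm behind the grasp point.
Start: joints at [1.179, 0.091, 1.231, -0, 1.82, -0.057], TCP at [0.197, 0.567, 0.231] pointing down, gripper open.
Joint ranges: [-2.87, 2.87], [-0.86, 2.18], [0.17, 2.46], [-1.51, 4.65], [0.06, 2.69], [-2.65, 2.65]. Speed limits (rad/s): [2.57, 2.57, 3.01, 3.14, 3.14, 3.14].

INTERFACE

Orientations are given as a unit quaternion [w, x, y, z].
In Python, from bench import * gives the robot as it stands. Calls block until the motion is done:
- move_to(position, orientation): joint-space move of the TCP to a pose.
- move_l(position, speed=0.15, orientation=None): straight line of the TCP; orientation=None keeps the orientation; speed is the mean speed in m/s.
- movej(angles): joint-space move.
- gripper_open() and close(): open the fingers fully, or close them until they stop; the grip force is fixed at half the most.
- hold(seconds).
- inverse_kinematics(position, orientation): joint angles nearest the present ones, or None.
- state(): the state.
- get_image(name): name is "scene" or "top" or "wrist"; returns a dict with "frame" (384x512x3 uint8, blue, green, red), "depth" (384x512 float32, m along the optical axis (not along the pixel's ray), 0 where there is no reading), "camera_matrix" (3x3 intrinsics, pixels), "view" (4x4, takes a point from world to camera coordinates). Camera axes: x right, y up, looking along -z (the intrinsics and any distortion apply to the point x, -y, -z); pixel columns grow to the right and rows downward; lengths in m; the calibration is good to about 2 mm. A picture is of the moment at which its call begins.
A pose or a line that the arm cannot do raises IKError and nothing moves.
- job_done(): hands the job in, once; it reports no verdict.
The state is a dict: "time": time; "joint_pos": joint angles; "dq": joint speeds; "joint_torque": joint torques, N m; "ee_pos": TCP position; "ee_rot": TCP orientation; "ft_force": force on the tool from outside, world axes, zero at the start; "moment": the same for the moment, N m; "finger_gap": finger opening in m.
Only numpy, scipy, OpenCV 4.12 (cv2) and the standard library are available. Lean on these libraries where they do the work, as an engineer would, in place of code of your own. Each camera call takes 0.05 s, during which the arm holds its last target.

## Working session

There is one attempt and no reset: what is moved stays moved. The work goes in short steps, each a Python script; the robot and the scene stay as the last script left them, time stands still between calls to the robot, and variables do not carry over. Pictures are saved under pics/ and viewed, and the job is handed in when it is done.

```bash
ls; mkdir -p pics; python3 - <<'E'
from bench import *
import cv2,numpy as np
print(state()['time'])
for n in ["scene","top"]:
    g=get_image(n)
    cv2.imwrite(f'pics/{n}0.png',g['frame']); np.savez(f'{n}0.npz',**{k:g[k] for k in g})
    print(n,g['camera_matrix'],g['view'],g.keys())
E
```

```text
pics
0.0
scene [[359.69627614   0.         256.5766778 ]
 [  0.         359.69627614 186.5371121 ]
 [  0.           0.           1.        ]] [[ 6.86371918e-02  9.97641342e-01  8.30278094e-04  3.20671923e-02]
 [-8.41884327e-01  5.74746212e-02  5.36588713e-01  4.55598927e-01]
 [ 5.35275364e-01 -3.75289405e-02  8.43843506e-01 -1.61608769e+00]
 [ 0.00000000e+00  0.00000000e+00  0.00000000e+00  1.00000000e+00]] dict_keys(['frame', 'depth', 'camera_matrix', 'view'])
top [[354.9582177    0.         259.81284607]
 [  0.         354.9582177  186.88809839]
 [  0.           0.           1.        ]] [[-7.16315943e-04 -9.99520253e-01 -3.09637015e-02 -7.28614926e-02]
 [ 9.93598535e-01 -4.20925338e-03  1.12890364e-01 -5.70885409e-01]
 [-1.12966539e-01 -3.06846233e-02  9.93124874e-01 -9.53691017e-01]
 [ 0.00000000e+00  0.00000000e+00  0.00000000e+00  1.00000000e+00]] dict_keys(['frame', 'depth', 'camera_matrix', 'view'])
```

View pics/scene0.png

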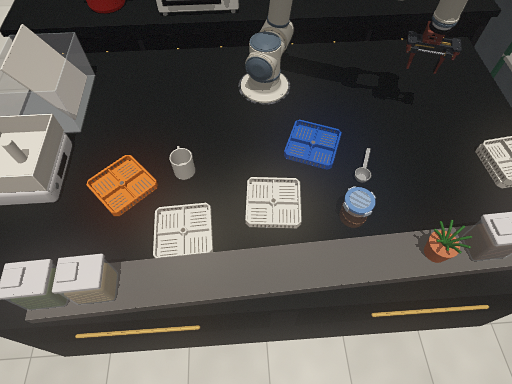

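View pics/top0.png

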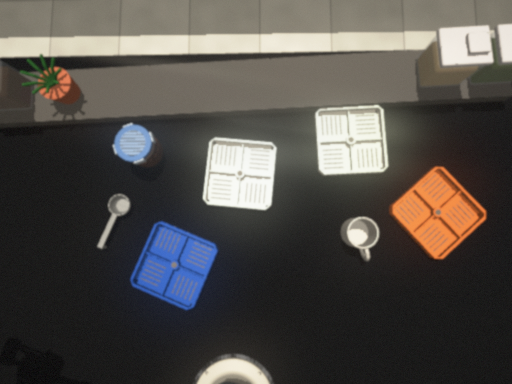

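In the top view, the white tray at (240,173) stands off the ledge and turned. The white tray at (351,140) is against the ledge, so it is the row_tray. The orange tray (438,212) and the blue tray (174,264) are the decoys. The jar is at (133,144), the mug at (360,233) and the scoop at (114,218). I'll confirm this in an enlarged crop and measure.

```bash
cat > h.py <<'E'
import cv2,numpy as np
def pix2w(g,uv,z):
    K=g['camera_matrix'];V=g['view'];R=V[:3,:3];t=V[:3,3]
    uv=np.atleast_2d(uv).astype(float)
    d=np.c_[(uv[:,0]-K[0,2])/K[0,0],-(uv[:,1]-K[1,2])/K[1,1],-np.ones(len(uv))]
    dw=d@R; c=-R.T@t
    return c+dw*((z-c[2])/dw[:,2])[:,None]
def cloud(g):
    h,w=g['depth'].shape;u,v=np.meshgrid(np.arange(w),np.arange(h));d=g['depth']
    K=g['camera_matrix'];V=g['view']
    p=np.stack([(u-K[0,2])/K[0,0]*d,-(v-K[1,2])/K[1,1]*d,-d],-1)
    P=(p-V[:3,3])@V[:3,:3]; P[d==0]=np.nan
    return P
def trays(g,roi=None,show=False):
    """white blobs on counter -> rim rect in world at z=.028"""
    f=g['frame'].astype(int); m=((f.min(2)>120)&(f.max(2)-f.min(2)<70)).astype(np.uint8)
    m[:102]=0
    m=cv2.morphologyEx(m,cv2.MORPH_CLOSE,np.ones((7,7)))
    n,l,s,c=cv2.connectedComponentsWithStats(m); out=[]
    for i in range(1,n):
        if s[i,4]>2500:
            ct=max(cv2.findContours((l==i).astype(np.uint8),0,cv2.CHAIN_APPROX_NONE)[0],key=len)[:,0]
            w=pix2w(g,ct,.028)[:,:2]
            r=cv2.minAreaRect((w*1000).astype(np.float32)); out.append((c[i].round(),r))
    return out
E
python3 - <<'E'
from h import *
g=dict(np.load('top0.npz'))
for o in trays(g): print(o)
P=cloud(g)
# ledge: points at z~.04
z=P[...,2]
for u in range(120,420,30):
    col=[(v,P[v,u].round(3).tolist()) for v in range(85,125,1) if np.isfinite(z[v,u])]
    vv=[p for p in col if p[1][2]>.03]; 
    print(u, vv[-1], [p for p in col if p[0]==vv[-1][0]+3])
for n,(u0,v0,u1,v1) in dict(jar=(105,115,170,175),mug=(335,210,385,265),scoop=(90,185,135,255)).items():
    q=P[v0:v1,u0:u1].reshape(-1,3); q=q[(q[:,2]>.012)]
    print(n,q[:,:2].min(0),q[:,:2].max(0),q[:,2].max(), np.median(q,0))
c=cv2.resize(g['frame'][90:280,90:400],None,fx=2.5,fy=2.5,interpolation=cv2.INTER_CUBIC); cv2.imwrite('pics/crop0.png',c)
E
```

```text
(array([351., 140.]), ((704.843017578125, -329.5748596191406), (194.5393829345703, 195.87774658203125), 2.600559711456299))
(array([240., 173.]), ((611.9144287109375, -17.241073608398438), (195.58255004882812, 195.54244995117188), 84.47367095947266))
120 (117, [0.774, 0.327, 0.034]) [(120, [0.774, 0.338, 0.006])]
150 (115, [0.778, 0.239, 0.037]) [(118, [0.778, 0.248, 0.01])]
180 (113, [0.782, 0.152, 0.038]) [(116, [0.781, 0.158, 0.015])]
210 (112, [0.786, 0.067, 0.034]) [(115, [0.787, 0.073, 0.004])]
240 (111, [0.788, -0.018, 0.032]) [(114, [0.789, -0.016, 0.004])]
270 (109, [0.793, -0.103, 0.033]) [(112, [0.793, -0.103, 0.005])]
300 (107, [0.798, -0.188, 0.033]) [(110, [0.797, -0.19, 0.01])]
330 (109, [0.792, -0.273, 0.031]) [(112, [0.792, -0.278, 0.002])]
360 (106, [0.799, -0.357, 0.031]) [(109, [0.799, -0.363, 0.008])]
390 (102, [0.808, -0.44, 0.036]) [(105, [0.807, -0.447, 0.014])]
jar [0.62706511 0.18644801] [0.78106443 0.37935899] 0.12159452639328333 [0.68018388 0.24859046 0.11460806]
mug [ 0.37387491 -0.37676298] [ 0.48621874 -0.2969287 ] 0.09489718884155672 [ 0.43969556 -0.3500201   0.06691001]
scoop [0.40469135 0.29266095] [0.55278124 0.37951278] 0.03443102629727784 [0.4937391  0.34422901 0.02873859]
```

View pics/crop0.png

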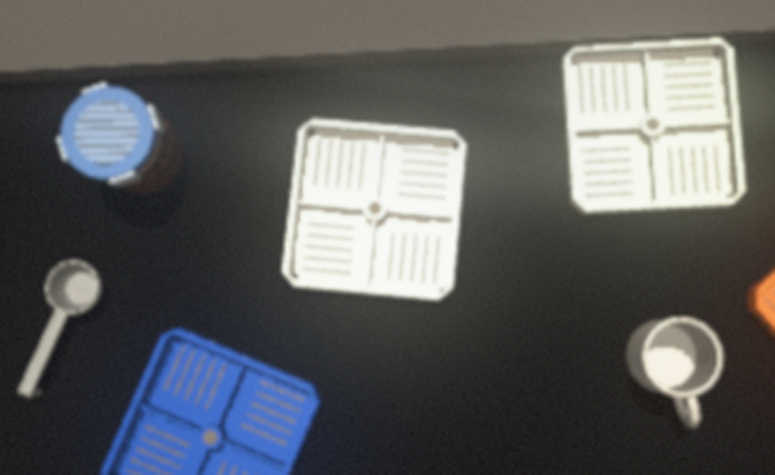

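The crop confirms it: the off-white tray at (240,173) is about 8 cm short of the ledge and turned about -5.5°. The ledge yaw is about +2.4° and the row_tray is aligned with it. First I'll push from the near side with open fingers as a two-point fence, square to the ledge.

```bash
cat >> h.py <<'E'
from scipy.spatial.transform import Rotation as Ro
TH=np.arctan(0.0426)
EX=np.array([np.cos(TH),np.sin(TH),0]);EY=np.array([-np.sin(TH),np.cos(TH),0])
def quat(jaw):
    z=np.array([0,0,-1.]);y=np.array(jaw,float);x=np.cross(y,z)
    q=Ro.from_matrix(np.c_[x,y,z]).as_quat(); return [q[3],q[0],q[1],q[2]]
def snap(get_image,name,n):
    g=get_image(n); cv2.imwrite(f'pics/{name}.png',g['frame']); np.savez(name+'.npz',**g); return g
E
python3 - <<'E'
from h import *
from bench import *
p=np.array([0.465,-0.02,0.20])
best=None
for s in (1,-1):
    q=quat(s*EY); j=inverse_kinematics(list(p),q)
    print(s,None if j is None else np.round(j,2))
    if j is not None and (best is None or abs(j[5])<abs(best[1][5])): best=(q,j)
q=best[0]
move_to(list(p),q)
move_l([p[0],p[1],0.018],0.1)
hold(0.2); s=state(); print(s['time'],s['ee_pos'],s['ft_force'],s['finger_gap'])
g=snap(get_image,'top1','top'); snap(get_image,'wr1','wrist')
E
```

```text
1 [-0.12 -0.28  1.63 -0.    1.79 -1.73]
-1 [-0.12 -0.28  1.63 -0.    1.79  1.41]
4.5667 [ 0.46519357 -0.02002687  0.01832631] [0.64320098 0.38602084 0.47553296] 0.08788598757957862
```

View pics/top1.png

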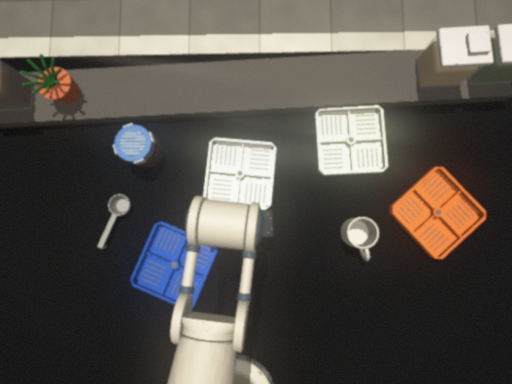

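View pics/wr1.png

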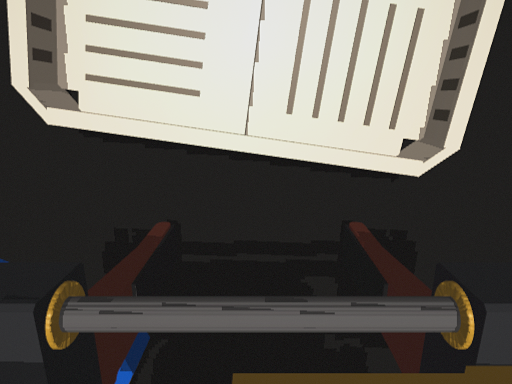

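The wrist view shows both fingertips (about (170,225) and (350,225)) clear of the near wall and centred on it, with the tray's -y corner nearer. I'll push along the ledge normal now.

```bash
python3 - <<'E'
from h import *
from bench import *
L=np.array([0.788,-0.018,0])
s=state(); p=np.array(s['ee_pos']); p[2]=0.018; f0=np.array(s['ft_force'])
lx=lambda p:(p-L)@EX
d=-0.218-lx(p); print('push',d)
p=p+EX*d
move_l(list(p),0.05)
s=state(); print(s['time'],lx(np.array(s['ee_pos'])),(np.array(s['ft_force'])-f0).round(2))
for i in range(8):
    p=p+EX*0.0025; move_l(list(p),0.02); s=state()
    f=(np.array(s['ft_force'])-f0)
    print(round(s['time'],2),lx(np.array(s['ee_pos'])).round(4),f.round(2))
    if f@EX<-6: break
snap(get_image,'top2','top'); snap(get_image,'wr2','wrist')
E
```

```text
push 0.10470403443095236
6.9167 -0.2180109169634852 [0.62 0.16 0.1 ]
7.19 -0.2153 [ 0.08 -0.71  0.79]
7.47 -0.2128 [-0.4  -0.17  0.2 ]
7.74 -0.2103 [-0.02 -0.08  0.23]
8.02 -0.2079 [ 0.25 -0.16 -0.28]
8.29 -0.2053 [-0.4   1.28  0.39]
8.57 -0.2029 [ 0.23 -0.36  0.29]
8.84 -0.2026 [-10.6   -0.08   6.86]
```

The tray made firm contact at ledge-x -0.2026, about where expected. I'll back off, raise the arm, and move it away to look.

```bash
python3 - <<'E'
from h import *
from bench import *
p=np.array(state()['ee_pos']); 
p=p-EX*0.04; p[2]=0.018; move_l(list(p),0.1)
p[2]=0.14; move_l(list(p),0.15)
p2=np.array([0.55,0.14,0.2])
q=None
for s in (1,-1):
    j=inverse_kinematics(list(p2),quat(s*EX)); 
    print(s,None if j is None else np.round(j,2))
    if j is not None and (q is None or abs(j[5])<b): q=quat(s*EX); b=abs(j[5])
move_to(list(p2),q)
g=snap(get_image,'top3','top')
for o in trays(g): print(o)
print(state()['time'],q)
E
```

```text
1 [ 0.19 -0.    1.38 -0.    1.76  0.15]
-1 None
(array([351., 140.]), ((704.9132080078125, -329.5869445800781), (194.5890655517578, 195.93101501464844), 2.6749534606933594))
(array([234., 144.]), ((699.0061645507812, 0.5245513916015625), (209.95579528808594, 196.37889099121094), 2.397575616836548))
(array([ 76., 158.]), ((657.0224609375, 450.9425048828125), (179.62623596191406, 287.50482177734375), 10.664505958557129))
(array([118., 323.]), ((210.48455810546875, 327.86578369140625), (364.71246337890625, 262.0696105957031), 9.77367115020752))
11.7 [np.float64(0.0), np.float64(0.6918954407481344), np.float64(0.7219977140351242), np.float64(0.0)]
```

View pics/top3.png

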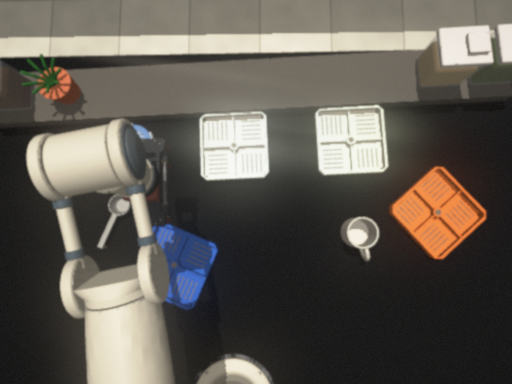

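The tray is now flat against the ledge at about (0.692, 0.000) and square at 2.4°. It needs to go 140 mm along the ledge towards the row_tray. I'll hover on its jar side and check the clearance before descending.

```bash
python3 - <<'E'
from h import *
from bench import *
g=dict(np.load('top0.npz')); print('lid',pix2w(g,[133,144],.115), pix2w(g,[155,144],.115))
q=quat(EX)
p=[0.687,0.122,0.15]
move_to(p,q)
hold(.1); s=state(); print(s['time'],s['ee_pos'],np.round(s['ft_force'],2))
snap(get_image,'wr4','wrist'); snap(get_image,'sc4','scene')
E
```

```text
lid [[0.67486972 0.25314187 0.115     ]] [[0.67440274 0.19533825 0.115     ]]
12.4417 [0.68647996 0.12235221 0.15202872] [-0.24  0.62  0.5 ]
```

View pics/wr4.png

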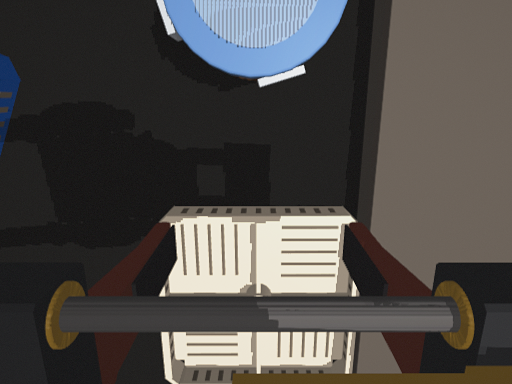

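View pics/sc4.png

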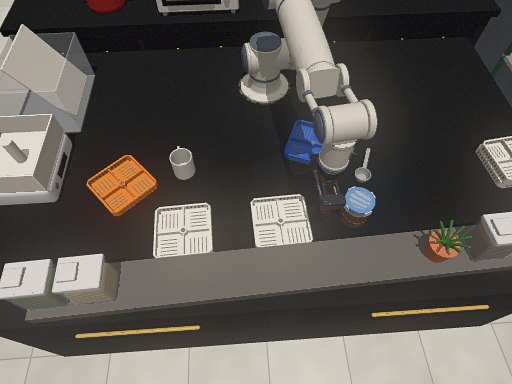

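```bash
python3 - <<'E'
from h import *
g=dict(np.load('wr4.npz'));P=cloud(g)
print('cam',-g['view'][:3,:3].T@g['view'][:3,3])
for u in (190,230,300,330):
    print(u,[ (v,P[v,u].round(3).tolist()) for v in range(200,226,4)])
print(pix2w(g,[[176,206.5],[343,206.5]],.028))
q=P[0:90,140:360].reshape(-1,3);q=q[q[:,2]>.1];print('jar',q.min(0),q.max(0))
q=P[215:290].reshape(-1,3);q=q[q[:,2]>.12];print('fing',q.min(0),q.max(0))
E
```

```text
cam [0.68180793 0.19616869 0.30608095]
190 [(200, [0.62, 0.098, 0.0]), (204, [0.62, 0.094, 0.0]), (208, [0.622, 0.093, 0.009]), (212, [0.624, 0.093, 0.019]), (216, [0.626, 0.092, 0.028]), (220, [0.626, 0.089, 0.028]), (224, [0.62, 0.074, 0.002])]
230 [(200, [0.658, 0.1, 0.0]), (204, [0.658, 0.095, -0.001]), (208, [0.659, 0.095, 0.009]), (212, [0.66, 0.095, 0.02]), (216, [0.661, 0.094, 0.029]), (220, [0.661, 0.09, 0.028]), (224, [0.659, 0.076, 0.002])]
300 [(200, [0.725, 0.102, -0.0]), (204, [0.726, 0.098, 0.0]), (208, [0.725, 0.098, 0.01]), (212, [nan, nan, nan]), (216, [0.723, 0.096, 0.028]), (220, [0.723, 0.093, 0.028]), (224, [0.727, 0.079, 0.002])]
330 [(200, [0.754, 0.104, 0.001]), (204, [0.754, 0.099, -0.0]), (208, [0.753, 0.098, 0.009]), (212, [0.751, 0.098, 0.019]), (216, [0.749, 0.097, 0.028]), (220, [0.749, 0.093, 0.027]), (224, [0.756, 0.08, 0.003])]
[[0.61359689 0.10051273 0.028     ]
 [0.75934421 0.10655288 0.028     ]]
jar [0.62741951 0.20175008 0.10014621] [0.72525038 0.24571996 0.11818308]
fing [0.61841901 0.11058559 0.14232116] [0.74771101 0.1593127  0.24324446]
```

Clearances are good: the finger is 13 mm from the wall, the jar edge is at y=0.202, and the gripper body reaches about 0.16. I'll descend and push along the ledge, stopping about 12 mm short to look.

```bash
python3 - <<'E'
from h import *
from bench import *
p=np.array([0.687,0.122,0.018]); move_l(list(p),0.1); hold(.1)
s=state(); f0=np.array(s['ft_force']); print(s['time'],s['ee_pos'],f0.round(2))
d=p@EY-(-0.0628+0.012); n=3
for i in range(n):
    p=p-EY*d/n; move_l(list(p),0.05); s=state(); print(s['time'],np.round(s['ee_pos'],4),(np.array(s['ft_force'])-f0).round(2))
g=snap(get_image,'top5','top'); snap(get_image,'wr5','wrist')
c=cv2.resize(g['frame'][90:210,180:400],None,fx=3.5,fy=3.5,interpolation=cv2.INTER_CUBIC); cv2.imwrite('pics/crop5.png',c)
E
```

```text
14.1083 [0.68749013 0.12206318 0.01900812] [ 0.1  -0.53  0.24]
15.2167 [0.689  0.0744 0.018 ] [0.49 1.15 0.11]
16.325 [0.6911 0.0266 0.0181] [-0.35  0.77 -0.25]
17.4333 [ 0.6931 -0.0212  0.0179] [-0.61  0.1   0.28]
```

View pics/crop5.png

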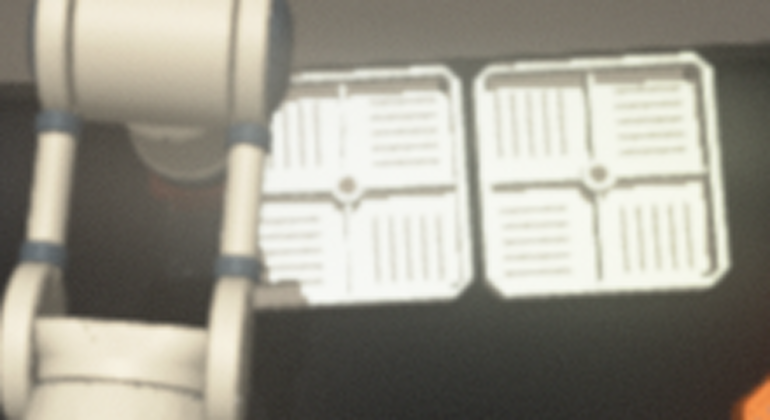

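```bash
python3 - <<'E'
from h import *
g=dict(np.load('top5.npz'))
a=pix2w(g,[[180+348/3.5,90+186/3.5],[180+599/3.5,90+174/3.5]],.020); print(a,(a[0]-a[1])@EY)
f=g['frame'].min(2)
for v in (120,130,140,150,160,165): print(v,f[v,304:326])
E
```

```text
[[ 0.69683831 -0.12977761  0.02      ]
 [ 0.70507834 -0.33228778  0.02      ]] 0.20267736953945667
120 [239 240 239 235 219 225 231 202 145 117 118 160 218 236 239 239 235 214
 211 229 235 224]
130 [231 237 241 241 237 225 231 231 192 137 122 139 182 226 238 240 240 233
 217 226 237 236]
140 [242 243 242 242 238 225 224 232 220 167 121 114 152 218 239 242 242 242
 241 240 240 240]
150 [239 238 240 241 242 237 223 229 234 204 150 122 122 164 223 238 243 240
 232 223 220 218]
160 [237 220 228 240 242 238 215 209 229 232 188 127 111 129 182 228 239 242
 240 237 231 229]
165 [239 222 222 236 241 243 237 223 230 233 198 135 104 112 159 220 239 242
 241 240 239 238]
```

The centre distance is 202.7 mm, so the gap is about 12.7 mm, as planned. I'll push 11 mm more, slowly, then retreat and check.

```bash
python3 - <<'E'
from h import *
from bench import *
p=np.array(state()['ee_pos']); p[2]=0.018
s=state(); f0=np.array(s['ft_force'])
p=p-EY*0.011; move_l(list(p),0.02); hold(.2); s=state(); print(s['time'],np.round(s['ee_pos'],4),(np.array(s['ft_force'])-f0).round(2))
p=p+EY*0.04; move_l(list(p),0.06)
p[2]=0.15; move_l(list(p),0.15)
move_to([0.5,0.2,0.2],quat(EX))
hold(.3); g=snap(get_image,'top6','top'); print(state()['time'])
for o in trays(g)[:4]: print(o)
c=cv2.resize(g['frame'][90:210,180:400],None,fx=3.5,fy=3.5,interpolation=cv2.INTER_CUBIC); cv2.imwrite('pics/crop6.png',c)
E
```

```text
18.4167 [ 0.6936 -0.032   0.018 ] [-0.77 -1.23  1.92]
21.6833
(array([317., 141.]), ((707.8807373046875, -233.6351776123047), (209.1219482421875, 387.5938720703125), 2.084416627883911))
(array([ 37., 196.]), ((552.2559204101562, 562.354736328125), (178.78118896484375, 249.37037658691406), 17.6966495513916))
(array([ 89., 341.]), ((155.729248046875, 408.96160888671875), (294.7160949707031, 266.875732421875), 16.140823364257812))
```

View pics/crop6.png

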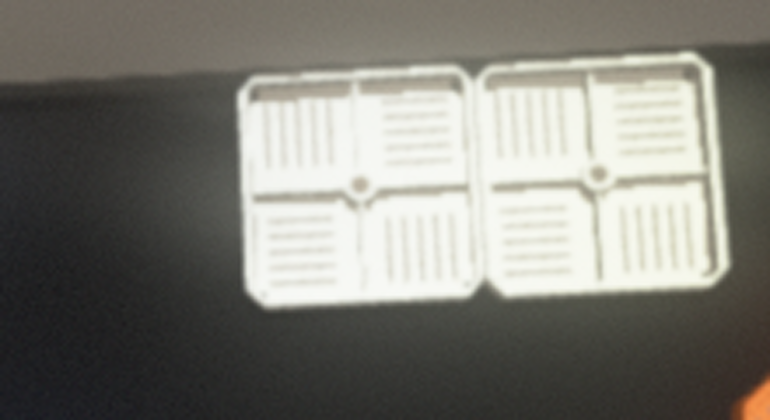

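View pics/top6.png

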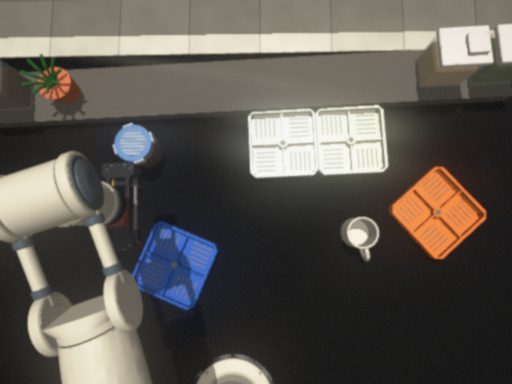

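```bash
python3 - <<'E'
from h import *
from bench import *
g=dict(np.load('top6.npz'))
a=pix2w(g,[[180+361/3.5,90+184/3.5],[180+599/3.5,90+174/3.5]],.020); print(a.round(4),'along',(a[0]-a[1])@EY,'across',(a[0]-a[1])@EX)
f=g['frame'].min(2).astype(float)
def edge(us):
    pts=[]
    for u in us:
        c=f[160:190,u]; v=np.where(c>170)[0].max(); pts.append([u,160+v+(c[v]-170)/(c[v]-c[v+1])])
    return pix2w(g,np.array(pts),.028)
for n,us in (('tray',range(259,308,2)),('row',range(327,380,2))):
    w=edge(us); k=np.polyfit(w[:,1],w[:,0],1); print(n,'yaw',np.degrees(np.arctan(-k[0])),'near edge ledge-x',np.mean((w-[0.788,-.018,0])@EX))
move_to([0.40,0.1,0.25],quat(EX)); hold(.2)
snap(get_image,'sc7','scene');g=snap(get_image,'top7','top'); print(state()['time'])
E
```

```text
[[ 0.6984 -0.1403  0.02  ]
 [ 0.7051 -0.3323  0.02  ]] along 0.192069850246001 across 0.0015071207130663725
tray yaw 2.45000787291794 near edge ledge-x -0.19106204373631194
row yaw 2.738864619314089 near edge ledge-x -0.19166170143648567
22.6333
```

View pics/top7.png

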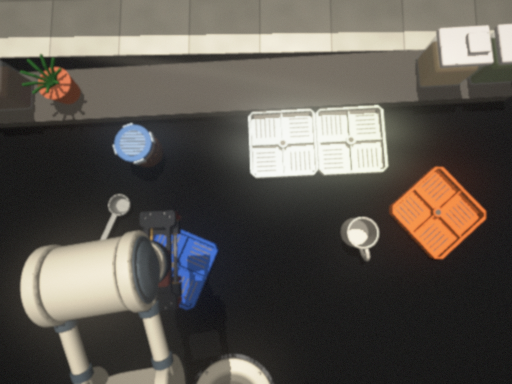

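View pics/sc7.png

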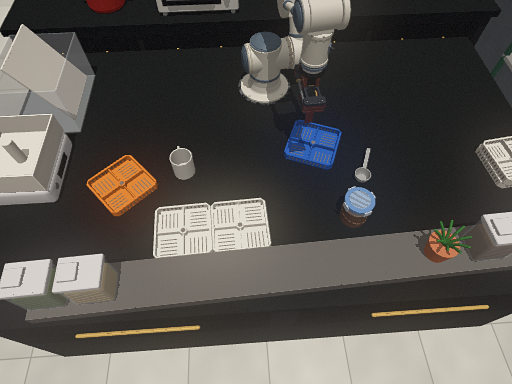

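The two trays stand side by side: hubs at (283,143) and (351,140) in the top view, about 2 mm apart, 1 mm or less off the ledge, and square. The jar, mug and scoop are at their original pixels and the arm is clear, so I'm handing in.

```bash
python3 -c "
from bench import *
print(job_done(), state()['time'])"
```

```text
the job is handed in; nothing more can be done
the job is handed in; nothing more can be done
```

The tray is in its place beside the other tray, against the ledge, and the job is handed in. The robot clock read about 22.6 s just before that, against the 58 s limit.

**What I did:** I used the open fingers as a two-point fence, without gripping or lifting. The first push went straight at the ledge until contact, with a peak of about 11 N. That also turned the tray square. The second push slid it along the ledge to the other tray, with no force reading above about 2 N.

**Last checks, all from the top camera:**

| Check | Measured | Limit |
|---|---|---|
| Gap to the other tray | about 2 mm | 7 mm |
| Gap to the ledge | about 1 mm | 7 mm |
| Angle to the ledge (tray 2.45°, ledge 2.44°) | under 0.1° | 2.5° |

- **Other things:** The other tray, jar, mug and scoop showed no visible shift in the images. The arm ended clear of everything.
- **Disagreements:** The two cameras differed by about 2–3 mm on the tray's side position before the second push. The other tray's angle read 2.6–2.7° against the ledge's 2.44°. Both are well within tolerance. No check failed.

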